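# Snap the long control board onto its standoffs

## Task

Two circuit boards from the paint shop's switch box rest loosely on the tips of their white snap standoffs, each over its own steel tray. Press the long board straight down until all four posts have clicked through and it lies flat and fully home on its supports. Push only on its bare ends, never on the components, and leave the short board resting up on its tips as it is.

Things in the scene. Friction and masses are not known exactly. Their poses are not given: they have to be found in the camera images.
- long_board: Long green circuit board, 200 x 100 x 3 mm; origin: centre of its underside, x along the 100 mm side, y along the 200 mm side, z up. Both ends are bare from y = +-52 mm outward. White posts stand in 11 mm holes at x +-38, y +-83 mm. Underside about 31 mm above the bench at the start, 20 mm (top face 23 mm) when home. Posts' tops are 38.5 mm above the bench. Fixed steel tray below, 236 x 136 mm, rim 10 mm.
- long_parts: The components soldered on the long board (black relays, finned heatsink, capacitors, grey terminal strip), up to 22 mm above its top face, all within 51 mm of its centre along y; origin and axes as the board's. Good places to press: the board at x = 0, y = +-80 mm. Pushing an end past its spring barbs takes about 4 to 7 N, more only once home; the board tilts 4 degrees until the other end is pushed.
- short_board: Bystander: green circuit board, 110 x 100 x 3 mm, with a dark transformer 28 mm high, on four like posts over its own fixed tray (146 x 136 mm), beside the long one; origin: centre of its underside, about 32 mm above the bench, y along the 110 mm side. To stay propped up as it is.
There are look-alikes about, which are no part of the job. What is meant by the long_board is not yellow, and is the smaller of those in its own colour.

How it is judged:
At the end, for the whole second after the job is handed in: The long board is home: its underside, at the centre, is 18 to 21.5 mm above the bench (20 mm when home), it is level within 1.1 degrees, still on its own posts (its origin within 25 mm of its start) and at rest; the short board is within 6 mm of its start (height (world z) of long_board between 0.018 and 0.0215 m and angle between long_board's own z axis and vertical below 0.02 rad and distance of long_board from where it was at the start of the episode below 0.025 m and linear speed of long_board below 0.01 m/s and distance of short_board from where it was at the start of the episode below 0.006 m); the robot touches nothing.
It fails at once if the components of the long board are pressed with more than 4 N (contact force between long_parts and anything else above 4 N).
It fails at once if the short board is pushed down or shifted by more than 6 mm (distance of short_board from where it was at the start of the episode above 0.006 m).
It also fails if it takes over 32 s, if anything falls off the work surface, if the arm or the gripper's body presses on something with over 40 N, if the wrist force passes 120 N, or if a joint passes its speed limit or range.

## Robot

A 6-joint arm with a two-finger parallel gripper is mounted at the origin on the work surface. World frame = base frame: x ahead of the robot, y to its left, z up, the work surface at z = 0. Lengths are in m, angles in rad, forces in N, time in s.
With the tool pointing down it reaches from about 0.275 to 0.75 m from the base axis. Payload 10.2 kg.
Tool frame: the origin (TCP) lies where the fingers leave the gripper's body, on its centre line; the fingertips stand 64 mm ahead of it and the grasp point (between the pads) lies 45 mm ahead of it; z points along the fingers, y is the direction in which the jaws open and shut (so a half turn about z gives the same grasp; the last joint's range is limited). The gripper opens to 88 mm and grips with 3 to 60 N. Pads are 18 mm wide; open, the fingers measure 123 mm over their backs; the gripper's body (75 mm by 187 mm) begins 45 mm behind the grasp point.
Start: joints at [0.93, 0.313, 1.498, -0, 1.331, -0.223], TCP at [0.213, 0.48, 0.303] pointing down, gripper open.
Joint ranges: [-2.94, 2.94], [-0.97, 2.17], [0.19, 2.56], [-1.23, 4.37], [0.02, 3.11], [-2.88, 2.88]. Speed limits (rad/s): [2.39, 2.39, 3.01, 3.14, 3.14, 3.14].

## Interface

Orientations are given as [roll, pitch, yaw] about the fixed x, y, z axes, in that order (R = Rz(yaw) Ry(pitch) Rx(roll)).
In Python, from workcell import bot gives the robot as it stands.
- The arm moves only by the tool carry_out, never from a script. Its argument "plan" is a list that holds one entry, the list of rows, each a list of 4 numbers: the shift along the tool's x, y, z in units of 50 mm (1.0 is 50 mm), then the turn about the tool's z in units of 8 degrees (1.0 is 8 degrees). A call has 1 to 10 rows; each row shifts and turns the commanded pose from where the row before left it, along the tool's axes as they then stand; what a row does not reach is not made up. A row lasts 1/10 s, in which the tool goes at most 50 mm and 8.59 degrees, less where a joint would pass 70% of its speed; a pose out of reach is approached as far as the arm can. A call is refused whole if a number of a shift passes 1 or a number of a turn 1, either way. A call with a gripper value outside its range is refused whole. "gripper" is the closure in counts, from 0 (fully open) to 255 (shut), set as the call begins (left out, the last holds). The fingers move at their own pace and stop on an object; "grip_force" is the grip in N (left out, the last holds). Time passes only in rows, so rows that do not move let the fingers close. It gives the time, the measured TCP pose, the force and the opening at its end, in the units of the state.
- bot.sense(): the state, without advancing time (a new reading comes with each control period).
- bot.capture(name): name is "scene" or "side" or "wrist"; returns a dict with "color" (400x640x3 uint8, blue, green, red), "depth" (400x640 float32, m along the optical axis (not along the pixel's ray), 0 where there is no reading), "intrinsics" (3x3 intrinsics, pixels), "rvec" (rotation vector, rad) and "tvec" (3), from world to camera coordinates, as OpenCV has them; the wrist camera has in their place "T_tool_cam" (4x4, takes a point from camera to tool coordinates, whose origin is the TCP and whose axes are the flange's). Camera axes: x right, y down, z forward; pixel columns grow to the right and rows downward; lengths in m; the calibration is good to about 2 mm. A picture is of the moment at which its call begins: read the wrist's pose just before it.
- bot.close_job(): hands the job in, once; it reports no verdict.
The state is a dict: "time_s": time; "joint_positions": joint angles; "dq": joint speeds; "joint_efforts": joint torques, N m; "position": TCP position; "ee_rot": TCP orientation; "force": force on the tool from outside, world axes, zero at the start; "ft_torque": the same for the moment, N m; "finger_gap": finger opening in m.
Only numpy, scipy, OpenCV 4.12 (cv2) and the standard library are available. Lean on these libraries where they do the work, as an engineer would, in place of code of your own. Each camera call takes 0.05 s, during which the arm holds its last target. There are 200 camera calls.

## Working session

There is one attempt and no reset: what is moved stays moved. The work goes in short steps, Python scripts to look and compute and a tool call to move; the robot and the scene stay as the last step left them, time stands still between calls to the robot, and variables do not carry over. Pictures are saved under pics/ and viewed, about 8 in all and at most 12, crops included, and the job is handed in when it is done.

Besides the shell and the picture viewer there is one more tool, called by a JSON object that holds its "api" and its "payload", one argument or row to a line. carry_out: Moves the arm, as the interface text tells. Its arguments: {"type":"object","properties":{"plan":{"type":"array","items":{"type":"array","items":{"type":"array","items":{"type":"number"}}}},"gripper":{"type":"number"},"grip_force":{"type":"number"}},"required":["plan"]}

```bash
mkdir -p pics
cat > h.py <<'E'
import numpy as np, cv2
from workcell import bot
def world(c,T=None):
    K=c["intrinsics"];d=c["depth"];v,u=np.indices(d.shape)
    P=np.stack([(u-K[0,2])/K[0,0]*d,(v-K[1,2])/K[1,1]*d,d],-1)
    if T is None:
        R=cv2.Rodrigues(np.array(c["rvec"],float))[0]
        return (P-np.array(c["tvec"]).ravel())@R
    return P@T[:3,:3].T+T[:3,3]
E
python3 - <<'E'
from h import *
s=bot.sense();print(s)
for n in("scene","side"):
    c=bot.capture(n);cv2.imwrite(f"pics/{n}0.png",c["color"]);np.save(f"pics/{n}w.npy",world(c));np.save(f"pics/{n}c.npy",c["color"])
E
```

```text
{'time_s': 0.0, 'joint_positions': array([ 9.29594806e-01,  3.13432667e-01,  1.49842050e+00, -6.11577253e-06,
        1.33100581e+00, -2.23437485e-01]), 'dq': array([ 3.99720980e-05,  7.60740202e-04,  1.41662888e-03, -5.81502725e-04,
       -5.23091779e-04, -1.13839328e-03]), 'joint_efforts': array([-7.13266345e-04, -4.02208114e+01, -2.52273238e+01,  6.93765585e-02,
        3.52187979e-02, -9.87223120e-05]), 'position': array([0.21293096, 0.47970044, 0.30217613]), 'ee_rot': array([-3.14035650e+00, -2.74803665e-04,  2.72382990e+00]), 'force': array([-0.53127594, -0.39279937,  0.28622456]), 'ft_torque': array([-0.01958485, -0.06703128,  0.00576079]), 'finger_gap': 0.08832001120601035}
```

View pics/scene0.png

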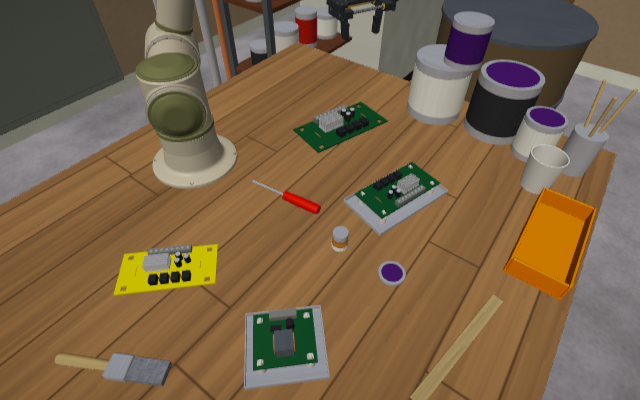

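View pics/side0.png

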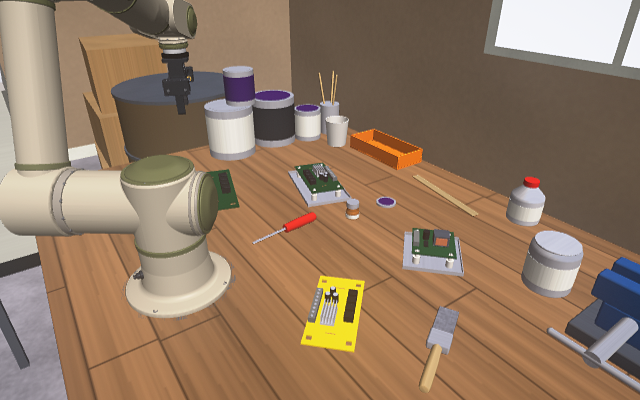

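The scene view shows the long board on its tray at about (397,193) and the short board at (285,340). The look-alikes, a larger green board at (340,125) and a yellow one at (170,268), have no trays. Next I'll measure the long board.

Run:
```python
from h import *
W=np.load("pics/scenew.npy");C=np.load("pics/scenec.npy").astype(int)
b,g,r=C[...,0],C[...,1],C[...,2]
for nm,(x0,x1,y0,y1) in {"tray":(335,455,155,240),"far":(285,395,95,155),"short":(235,335,300,392)}.items():
    m=np.zeros(b.shape,bool);m[y0:y1,x0:x1]=1
    gr=m&(g>r+25)&(g>b+15)
    P=W[gr];P=P[np.isfinite(P).all(1)]
    z=np.median(P[:,2]);P=P[abs(P[:,2]-z)<.008]
    print(nm,len(P),z,cv2.minAreaRect((P[:,:2]*1000).astype(np.float32)))
    A=np.c_[P[:,:2],np.ones(len(P))];print(np.linalg.lstsq(A,P[:,2],rcond=None)[0])
    if nm=="tray":
        al=W[m&(W[...,2]>.037)];print("high",al.min(0),al.max(0))
```

```text
tray 1206 0.03467087563649876 ((518.62109375, 202.63330078125), (200.83094787597656, 99.4467544555664), 72.40714263916016)
[-0.00094027 -0.0011891   0.03535148]
high [ 0.45160667 -0.44592663  0.03701367] [0.76224477 0.30328626 0.69932652]
far 1268 0.004344519714350575 ((232.552490234375, 370.3619384765625), (267.0028991699219, 132.36720275878906), 72.47328186035156)
[ 0.00020758 -0.00193476  0.00492399]
short 2270 0.036106317650428724 ((537.6048583984375, -253.74073791503906), (109.07108306884766, 99.78202056884766), 43.4288215637207)
[ 0.00049608 -0.00052826  0.0356801 ]
```

Run:
```python
from h import *
W=np.concatenate([np.load(f"pics/{n}w.npy").reshape(-1,3) for n in("scene","side")])
u=np.array([np.cos(np.radians(72.4)),np.sin(np.radians(72.4))]);v=np.array([u[1],-u[0]])
c=np.array([.5186,.2026]);D=W[:,:2]-c;Y=D@u;X=D@v
m=(W[:,2]>.06)&(abs(Y)<.35)&(abs(X)<.3)&(W[:,2]<.6)
H=np.histogram2d(Y[m],X[m],bins=[np.arange(-.35,.36,.05),np.arange(-.3,.31,.05)])[0].astype(int);print(H)
for s in(1,-1):
    p=c+s*.08*u;print(p)
s=bot.sense();q=s["ee_rot"];R=np.array([[np.cos(q[2]),np.sin(q[2])],[np.sin(q[2]),-np.cos(q[2])]])
print(R.T@(c+.08*u-s["position"][:2])/.05)
```

```text
[[   0    0    0    0    0    0    0    0    0    0    0    0]
 [   0    0    0    0    0    0    0    0    0    0    0    0]
 [   0    0    0    0    0    0    0    0    0    0    0    0]
 [   0    0    0    0    0    0    0    0    0    0    0    0]
 [   0    0    0    0    0    0    0    0    0    0    0    0]
 [   0    0    0    0    0    0    0    0    0    0    0    0]
 [   0    0    0    0    0    0    0    0    0    0    0    0]
 [   0    0    0    0    0    0    0    0    0    0    0    0]
 [   0    0    0    0    0    0    0    0    0    0    0    0]
 [   0    0    0    0    0    0    0    0    0    0    0    0]
 [   0    0    0    0    0    0    0    0    0    0    0    0]
 [   0    0    0    0    0    0    0    0    0    0    0    0]
 [ 197  998  287    0    0    0    0    0    9  382   34    0]
 [ 616  375 2321  443    0    0    0    0  161   13  181    0]]
[0.54278959 0.27885525]
[0.49441041 0.12634475]
[-7.65961526 -0.99523206]
```

{"api": "carry_out", "payload": {
  "plan": [
    [[-0.5, -1, 0, 0], [-0.5, -1, 0, 0], [-0.8, 0, 0, 0], [-0.8, 0, 0, 0], [-0.8, 0, 0, 0], [-0.8, 0, 0, 0], [-0.8, 0, 0, 0], [-0.8, 0, 0, 0], [-0.8, 0.5, 0, 0], [-0.8, 0.5, 0, 0]]
  ],
  "gripper": 255,
  "grip_force": 10
}}

```text
time_s: 1.1
position: [0.5321, 0.2952, 0.3026]
ee_rot: [-3.142, -0.0, 2.723]
force: [0.0, 0.4, 0.6]
finger_gap: 0.0102
```

{"api": "carry_out", "payload": {
  "plan": [
    [[0, 0, 0, 1], [0, 0, 0, 1], [0, 0, 0, 1], [0, 0, 0, 1], [0, 0, 0, 1], [0, 0, 0, 1], [0, 0, 0, 1], [0, 0, 0, 1], [0, 0, 0, 1], [0, 0, 0, 1]]
  ]
}}

```text
time_s: 2.1
position: [0.5303, 0.2958, 0.3023]
ee_rot: [-3.141, 0.0, 1.322]
force: [-0.0, 0.4, 0.2]
finger_gap: 0.0004
```

{"api": "carry_out", "payload": {
  "plan": [
    [[0, 0, 0, 0.4], [0, 0, 0, 0], [0, 0, 0, 0]]
  ]
}}

```text
time_s: 2.4
position: [0.5303, 0.2958, 0.3024]
ee_rot: [-3.141, 0.0, 1.273]
force: [-0.1, 0.9, 0.3]
finger_gap: 0.0004
```

```bash
cat > look.py <<'E'
import sys
from h import *
from scipy.spatial.transform import Rotation as Ro
s=bot.sense();T=np.eye(4);T[:3,:3]=Ro.from_euler("xyz",s["ee_rot"]).as_matrix();T[:3,3]=s["position"]
c=bot.capture("wrist");cv2.imwrite(f"pics/{sys.argv[1]}.png",c["color"])
W=world(c,T@np.array(c["T_tool_cam"]));C=c["color"].astype(int);b,g,r=C[...,0],C[...,1],C[...,2]
P=W[(g>r+25)&(g>b+15)&(c["depth"]>0)]
P=P[(np.linalg.norm(P[:,:2]-[.5186,.2026],axis=1)<.13)&(P[:,2]>.01)&(P[:,2]<.042)]
print(s["position"],s["force"],len(P),np.median(P[:,2]),cv2.minAreaRect((P[:,:2]*1000).astype(np.float32)))
u=np.array([.302,.953]);Y=(P[:,:2]-[.5186,.2026])@u
for lo in np.arange(-.1,.1,.02):
    q=P[(Y>=lo)&(Y<lo+.02)];print(round(lo,2),len(q),np.median(q[:,2]) if len(q) else None)
E
python3 look.py w1
```

```text
[0.53033381 0.29579354 0.30244895] [-0.05228141  0.93327139  0.25631588] 5100 0.034124944602156454 ((523.4595947265625, 223.90875244140625), (161.8365020751953, 99.38345336914062), 72.92754364013672)
-0.1 0 None
-0.08 0 None
-0.06 13 0.03397851248875505
-0.04 3 0.03388158527291607
-0.02 21 0.03409523652094093
0.0 182 0.034212650378914994
0.02 577 0.03415761234978354
0.04 1170 0.034153275250365434
0.06 1501 0.034107327709476776
0.08 1393 0.0341017809436846
```

View pics/w1.png

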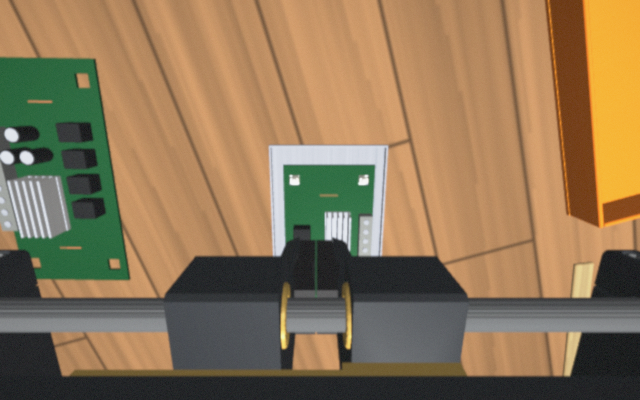

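The wrist view shows the +y bare end with posts at (295,180) and (363,180). It agrees with the scene measurement within about 3 mm.

{"api": "carry_out", "payload": {
  "plan": [
    [[-0.21, 0.31, 0, 0], [0, 0, 0.6, 0], [0, 0, 0.6, 0], [0, 0, 0.6, 0], [0, 0, 0.6, 0], [0, 0, 0.6, 0], [0, 0, 0.5, 0], [0, 0, 0.3, 0], [0, 0, 0, 0], [0, 0, 0, 0]]
  ]
}}

```text
time_s: 3.45
position: [0.5428, 0.281, 0.1136]
ee_rot: [3.14, -0.001, 1.272]
force: [-0.4, 0.1, -0.3]
finger_gap: 0.0004
```

```bash
python3 -c "
from h import *
c=bot.capture('scene');cv2.imwrite('pics/s1.png',cv2.resize(c['color'][110:260,310:500],None,fx=4,fy=4))
print(bot.sense()['position'],bot.sense()['force'])"
```

```text
[0.54289265 0.28114537 0.11408146] [ 0.23724352 -0.02642029  0.22681954]
```

View pics/s1.png

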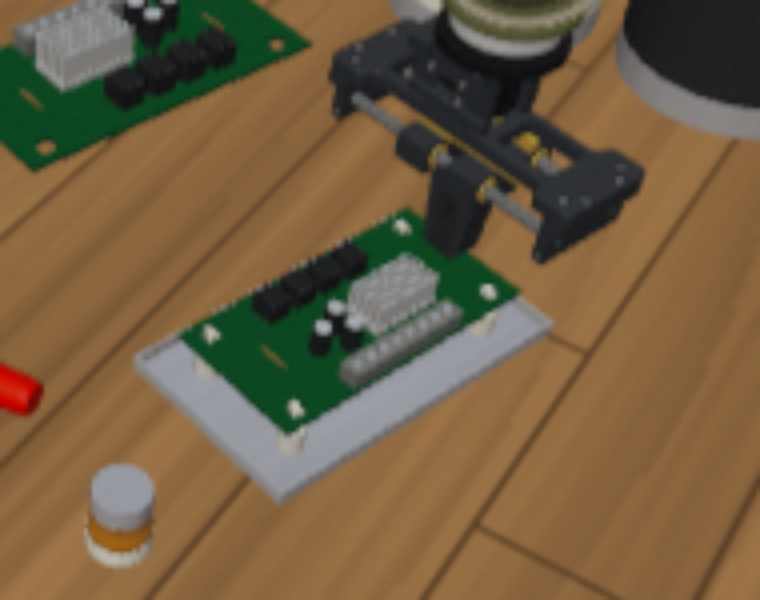

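The shut fingers hang over the bare far end, at crop position (455,230), clear of the heatsink and centred between the posts.

{"api": "carry_out", "payload": {
  "plan": [
    [[0, 0, 0.24, 0], [0, 0, 0.04, 0], [0, 0, 0.04, 0], [0, 0, 0.04, 0], [0, 0, 0.04, 0], [0, 0, 0.02, 0], [0, 0, 0, 0]]
  ]
}}

```text
time_s: 4.2
position: [0.5421, 0.2813, 0.0916]
ee_rot: [3.141, -0.0, 1.272]
force: [0.6, 0.8, 1.4]
finger_gap: 0.0004
```

{"api": "carry_out", "payload": {
  "plan": [
    [[0, 0, 0.03, 0], [0, 0, 0.03, 0], [0, 0, 0, 0]]
  ]
}}

```text
time_s: 4.5
position: [0.542, 0.2812, 0.0886]
ee_rot: [-3.141, 0.0, 1.272]
force: [-0.7, -0.8, 2.4]
finger_gap: 0.0008
```

{"api": "carry_out", "payload": {
  "plan": [
    [[0, 0, 0.02, 0], [0, 0, 0.02, 0], [0, 0, 0, 0]]
  ]
}}

```text
time_s: 4.8
position: [0.5422, 0.2813, 0.0883]
ee_rot: [3.141, -0.0, 1.272]
force: [-5.2, -2.2, 16.7]
finger_gap: 0.0004
```

{"api": "carry_out", "payload": {
  "plan": [
    [[0, 0, 0.02, 0], [0, 0, 0, 0]]
  ]
}}

```text
time_s: 5.0
position: [0.5422, 0.2813, 0.088]
ee_rot: [3.141, -0.0, 1.272]
force: [-8.2, -2.9, 23.9]
finger_gap: 0.0005
```

{"api": "carry_out", "payload": {
  "plan": [
    [[0, 0, -0.2, 0], [0, 0, -0.6, 0], [0, 0, -0.6, 0], [-0.8, 0, 0, 0], [-0.8, 0, 0, 0], [-0.8, 0, 0, 0], [-0.8, 0, 0, 0], [0, 0, 0, 0], [0, 0, 0, 0]]
  ]
}}

```text
time_s: 5.9
position: [0.495, 0.128, 0.1558]
ee_rot: [-3.142, -0.0, 1.27]
force: [-0.4, 0.1, -0.2]
finger_gap: 0.0005
```

```bash
python3 look.py w2; python3 -c "
from h import *
c=bot.capture('scene');cv2.imwrite('pics/s2.png',cv2.resize(c['color'][110:260,310:500],None,fx=4,fy=4))"
```

```text
[0.49503544 0.12798709 0.15578635] [-0.40628862  0.11080708 -0.24465875] 23562 0.030892704509770788 ((510.117919921875, 182.1676483154297), (148.75985717773438, 99.60044860839844), 73.27204132080078)
-0.1 2863 0.03413930052309688
-0.08 4055 0.033005505255148226
-0.06 4114 0.031871412026454354
-0.04 2993 0.030576627623634417
-0.02 3197 0.029203141122091963
0.0 2208 0.02802710956053836
0.02 2076 0.026809410721167493
0.04 2056 0.025796324225474246
0.06 0 None
0.08 0 None
```

View pics/s2.png

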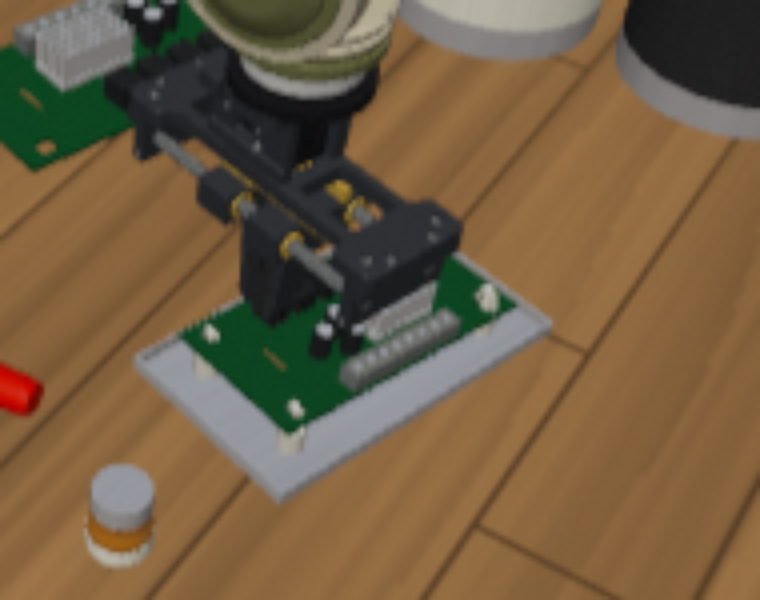

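The far end is down, with the board tilted about 3.5°. The fingers are over the near bare end, 18–20 mm from its edge.

{"api": "carry_out", "payload": {
  "plan": [
    [[0, 0, 0.5, 0], [0, 0, 0.4, 0], [0, 0, 0.12, 0], [0, 0, 0.05, 0], [0, 0, 0.05, 0], [0, 0, 0.04, 0], [0, 0, 0.04, 0], [0, 0, 0.04, 0], [0, 0, 0, 0]]
  ]
}}

```text
time_s: 6.9
position: [0.4952, 0.1283, 0.0939]
ee_rot: [3.141, -0.0, 1.272]
force: [0.2, 0.5, 2.4]
finger_gap: 0.0005
```

{"api": "carry_out", "payload": {
  "plan": [
    [[0, 0, 0.04, 0], [0, 0, 0.03, 0], [0, 0, 0, 0]]
  ]
}}

```text
time_s: 7.2
position: [0.4948, 0.1283, 0.0899]
ee_rot: [-3.141, 0.0, 1.272]
force: [1.1, -0.5, -0.4]
finger_gap: 0.0005
```

{"api": "carry_out", "payload": {
  "plan": [
    [[0, 0, 0.03, 0], [0, 0, 0.02, 0], [0, 0, 0, 0]]
  ]
}}

```text
time_s: 7.5
position: [0.4948, 0.1283, 0.0875]
ee_rot: [-3.141, 0.0, 1.272]
force: [0.4, 0.2, -0.7]
finger_gap: 0.0007
```

{"api": "carry_out", "payload": {
  "plan": [
    [[0, 0, 0.02, 0], [0, 0, 0, 0]]
  ]
}}

```text
time_s: 7.7
position: [0.4948, 0.1283, 0.0874]
ee_rot: [-3.141, 0.0, 1.272]
force: [-4.3, -1.5, 10.6]
finger_gap: 0.0002
```

{"api": "carry_out", "payload": {
  "plan": [
    [[0, 0, 0.03, 0], [0, 0, 0, 0]]
  ]
}}

```text
time_s: 7.9
position: [0.4949, 0.1284, 0.0873]
ee_rot: [-3.142, 0.0, 1.272]
force: [-11.1, -1.4, 28.2]
finger_gap: 0.0008
```

{"api": "carry_out", "payload": {
  "plan": [
    [[0, 0, -0.3, 0], [0, 0, -0.8, 0], [0, 0, -0.8, 0], [0, 0, -0.8, 0], [-0.8, 0, -0.5, 0], [-0.6, 0, 0, 0], [0, 0, 0, 0], [0, 0, 0, 0]]
  ]
}}

```text
time_s: 8.7
position: [0.4743, 0.0613, 0.2451]
ee_rot: [-3.141, -0.0, 1.27]
force: [-0.2, 0.0, 0.6]
finger_gap: 0.0004
```

```bash
python3 look.py w3
python3 - <<'E'
from h import *
c=bot.capture('scene');cv2.imwrite('pics/s3.png',c['color']);W=world(c);C=c["color"].astype(int);b,g,r=C[...,0],C[...,1],C[...,2]
m=np.zeros(b.shape,bool);m[300:392,235:335]=1
P=W[m&(g>r+25)&(g>b+15)];z=np.median(P[:,2]);P=P[abs(P[:,2]-z)<.008];print("short",z,cv2.minAreaRect((P[:,:2]*1000).astype(np.float32)))
E
```

```text
[0.47427372 0.06132863 0.24510097] [-0.18952681  0.02494645  0.63979465] 10458 0.022858418182727797 ((503.46484375, 161.02685546875), (103.83517456054688, 99.53597259521484), 72.81163024902344)
-0.1 1832 0.022866947668240212
-0.08 2279 0.022864051034748367
-0.06 2535 0.022838400092222322
-0.04 1716 0.0228543546345846
-0.02 1684 0.02285762846699349
0.0 412 0.02290136013147362
0.02 0 None
0.04 0 None
0.06 0 None
0.08 0 None
short 0.036043323287385354 ((537.6353759765625, -253.74069213867188), (109.00686645507812, 99.43633270263672), 43.3643798828125)
```

View pics/w3.png

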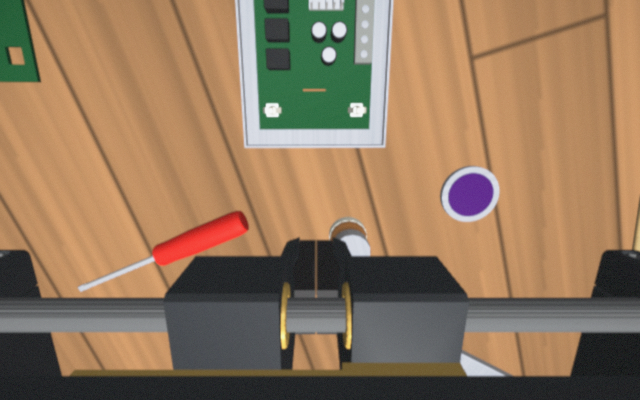

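The wrist view shows the near end seated, with posts through at (272,110) and (357,110). The top face is 22.9 mm up and flat. I'll do a last plane fit for level, then hand in.

Run:
```python
from h import *
c=bot.capture('scene');W=world(c);C=c["color"].astype(int);b,g,r=C[...,0],C[...,1],C[...,2]
m=np.zeros(b.shape,bool);m[155:240,335:455]=1
P=W[m&(g>r+25)&(g>b+15)];z=np.median(P[:,2]);P=P[abs(P[:,2]-z)<.006]
k=np.linalg.lstsq(np.c_[P[:,:2],np.ones(len(P))],P[:,2],rcond=None)[0];print(z,k,cv2.minAreaRect((P[:,:2]*1000).astype(np.float32)))
if .021<z<.0255 and np.hypot(*k[:2])<.012: print("closing",bot.close_job())
```

```text
0.023387465622150775 [-0.00166417 -0.0011079   0.02442204] ((517.4569702148438, 203.67738342285156), (200.1266632080078, 100.09722900390625), 73.12901306152344)
the job is handed in; nothing more can be done
closing None
```

The long board is pressed home and the job is handed in. I pushed with the shut fingers on the two bare ends only, first the far end and then the near one. Each end passed its barbs and then met a firm stop, reading 24 N at the far end and 28 N at the near end.

**Long board:** the top face measured 22.9 mm (wrist camera) and 23.4 mm (scene camera) above the bench; home is 23 mm. It is level to about 0.002 rad, and its centre moved about 1.5 mm, which is within measuring error.

**Short board:** its measured height and position are unchanged to within 0.1 mm.

**Arm and time:** the arm ended clear of everything, and the robot clock was at about 9 s of the 32 s allowed. No check failed; the two cameras differed by about 0.5 mm in height, inside the calibration tolerance.

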